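Draw the clamp bolt under the chip guard with the hook rod

TASK

Take the hook rod from its rest, reach under the clear guard and hook the red-capped post of the clamp bolt, and draw the bolt until it has pushed the blank home against the fence. Snug it up there with a steady pull of about 15 N for a moment, never over 22 N, then lay the rod back in its rest as it was. Touch bolt and blank with the rod only and leave the other things alone.

Things in the scene. Friction and masses are not known exactly. Their poses are not given: they have to be found in the camera images.
- jig: Carving jig fixed on the bench: plywood base 235 (x) x 150 (y) x 12 mm. Origin on the bench; the base spans x -85 to +150, y -75 to +75 mm in its frame. x points from its open front to its back, y left, z up. Front to back at y 0: dark fence bar 15 mm thick, 30 mm high, its inner face anywhere from x -67 to -43 (adjustable, not measured); loose blank between rails (22 mm high); bolt between guides (|y| to 31, top 32 mm). Heights are above the bench.
- guard (a point): Middle of the front edge, underside, of the clear sheet that roofs the bolt: x 45 mm, y 0, 90 mm above the bench. The sheet spans x 45 to 150, y -75 to +75, top 95 mm, post caps to 99. Four steel posts of 10 mm diameter carry it at x 52 and 143, y +-69. Too low for a hand; its front is open for the rod to pass over fence and blank.
- bolt_post (a point): Point on the axis of the bolt's upright post, 52 mm above the bench. The post is 12 mm thick from 34 to 68 mm above the bench, with a red cap 18 mm wide from 68 to 74 mm. It stands on a steel bar 36 mm wide, top at 34 mm, whose flat nose is 35 mm before the post axis (towards the fence) and whose tail is 15 mm behind it. At travel 0 the post is at x 115, y 0 mm of the jig.
- bolt (a joint): Travel of the clamp bolt in m: 0 fully back, growing as it is drawn along the jig's -x towards the fence (ends at 0.063 with no blank). Starts between 0 and 0.008. Drags with about 3 N of friction and stays where left. With the blank home it comes up hard somewhere from 0.033 to 0.057, as the fence stands: feel for it. Past that the bolt gives under 1 mm and the pull rises as the arm goes on.
- blank: Loose limewood blank with a chip-carved border, 90 (x) x 80 (y) x 18 mm, about 90 g, flat on the jig's base (top 30 mm above the bench). Origin at the centre of its underside, axes as the jig's. Its centre starts at x 8 to 14 mm of the jig and, home against the fence, is somewhere from x -22 to +2 mm. Slides with about 1 N.
- hook: Loose hook rod, about 160 g. Square blue handle 130 (x) x 20 x 20 mm; origin at the centre of its underside, x along the rod to the hook, z up as it lies in the rest. An 8 mm steel rod runs on the handle's centre line (z 10) to x 200, turns square to +y for 30 mm, then its tip turns back 12 mm (to x 188, y 30, plus 4 mm radius). Mouth inside: 22 mm wide. Balances near x 41.
- hook_prong (a point): Middle of the hook's cross prong, on its centre line: x 200, y 15, z 10 mm in the frame of the hook rod. The prong is 8 mm thick; its side towards the handle (x 196) pulls.
- rest: Dark wooden rest fixed on the bench left or right of the jig: foot 150 (x) x 60 x 8 mm, two U yokes 12 mm thick at x -50 and +50, floor 30 and horn tops 42 mm above the bench, 28 mm wide inside. Origin on the bench under the foot's centre. The rod lies with its handle in both yokes, hook to +x, its origin 30 mm above the rest's (start: within 8 mm along x). 88 mm of handle are free between the yokes.
- stone: Bystander: sharpening stone in a wooden holder, 190 x 75 x 34 mm, on the other side of the jig from the rest. Leave alone.
- knife: Bystander: carving knife with dark handle, 195 mm long, beyond the jig (a long carved panel fixed flat on the bench lies beside it). Leave alone.
- gouge: Bystander: gouge with wooden handle, 235 mm long, at the left. Leave alone.
- mallet: Bystander: wooden mallet lying on its side, 250 mm long, 80 mm high, at the right. Leave alone.
- sanding_block: Bystander: cork sanding block 100 x 60 x 35 mm, at the left. Leave alone.
- mug: Bystander: blue mug, 80 mm wide, 90 mm tall, at the right. Leave alone.
There are look-alikes about, which are no part of the job. Leave any green or pink look-alike of the rest alone.

How it is judged:
By the outcome, as a careful person would: the job done as asked, in the order asked, and still so for the second after the job is handed in, with the robot touching nothing.
It also fails if it takes over 72 s, if anything falls off the work surface, if the arm or the gripper's body presses on something with over 40 N, if the wrist force passes 120 N, or if a joint passes its speed limit or range.

ROBOT

A 7-joint arm with a two-finger parallel gripper is mounted at the origin on the work surface. World frame = base frame: x ahead of the robot, y to its left, z up, the work surface at z = 0. Lengths are in m, angles in rad, forces in N, time in s.
With the tool pointing down it reaches from about 0.4 to 0.9 m from the base axis. Payload 5.6 kg.
Tool frame: the origin (TCP) lies midway between the tips of the shut fingers; the grasp point (between the pads) lies 19 mm behind it; z points along the fingers, y is the line along which they close (so a half turn about z gives the same grasp; the last joint's range is limited). The gripper opens to 92 mm and grips with 3 to 60 N. Pads are 20 mm wide; open, the fingers measure 128 mm over their backs; the gripper's body (75 mm by 189 mm) begins 69 mm behind the grasp point.
Start: joints at [1.197, 0.468, -0.012, 1.603, 0.006, 1.071, -0.056], TCP at [0.211, -0.615, 0.194] pointing down, gripper open.
Joint ranges: [-2.53, 2.53], [-0.31, 2.02], [-1.57, 1.55], [0.28, 2.44], [-1.29, 4.43], [0.15, 1.84], [-2.92, 2.92]. Speed limits (rad/s): [2.57, 2.57, 3.14, 3.14, 3.14, 3.14, 3.14].

INTERFACE

Orientations are given as a 3x3 rotation matrix whose columns are the frame's x, y, z axes.
In Python, from station import env, effector, solver, viewer, workorder, search_frame, tip_of gives the robot as it stands. Calls block until the motion is done:
- env.reach(position, orientation): joint-space move of the TCP to a pose.
- env.movel(position, frame=None, rate=0.15): straight line of the TCP; frame=None keeps the orientation; rate is the mean speed in m/s.
- env.goto_joints(angles): joint-space move.
- effector.release() and effector.grasp(squeeze=None): open the fingers fully, or close them until they stop; squeeze is the grip in N (None keeps the last).
- env.pause(seconds).
- solver.inverse_kinematics(position, orientation): joint angles nearest the present ones, or None.
- env.sense(): the state.
- viewer.read_camera(name): name is "scene" or "top"; returns (picture, depth): 384x512x3 uint8, red, green, blue; 384x512 float32, m along the optical axis (not along the pixel's ray), 0 where there is no reading.
- viewer.camera_info(name): a dict with "intrinsics" (3x3 intrinsics, pixels), "dist_coeffs" ([k1, k2, p1, p2, k3] as OpenCV has them; the pictures are not rectified), "eye" and "rotation" of the camera in the world. Camera axes: x right, y up, looking along -z (the intrinsics and any distortion apply to the point x, -y, -z); pixel columns grow to the right and rows downward; lengths in m; the calibration is good to about 2 mm. A picture is of the moment at which its call begins. camera_info takes no time and is no camera call.
A pose or a line that the arm cannot do raises env.PlanningError and nothing moves.
- workorder.finish_job(): hands the job in; it is judged then, once.
Trained networks look in the newest picture that a camera, given by its name, has taken for a name from the list of things; names that differ only in an ending like _2 or _b are one class to them, and where a whole thing is asked for, a point or a joint stands for the part that bears it (a point fixed in the world has none). Each returns a list of dicts, best first, with "score" (0 to 1); they miss things now and then, are a little off and sometimes report something else, mostly with a low value. They report only what shows in the picture. A call takes as long as a camera call. They do not tell look-alikes from the thing itself.
- search_frame(camera, name): "at" ([x, y, z] in m, in world coordinates, good to about 4 mm: the middle of the surface that is visible of it).
- tip_of(camera, name): "at" ([x, y, z] in m, in world coordinates, good to about 4 mm: a listed point, or the origin of a listed thing).
The state is a dict: "t": time; "joint_positions": joint angles; "joint_velocities": joint speeds; "tau": joint torques, N m; "ee_pos": TCP position; "tcp_rot": TCP orientation; "wrist_force": force on the tool from outside, world axes, zero at the start; "moment": the same for the moment, N m; "gripper_width": finger opening in m; "grasp_force": force on a finger pad.
Only numpy, scipy, OpenCV 4.12 (cv2) and the standard library are available. Lean on these libraries where they do the work, as an engineer would, in place of code of your own. Each camera call takes 0.05 s, during which the arm holds its last target. There are 200 camera calls.

## Working session

There is one attempt and no reset: what is moved stays moved. The work goes in short steps, each a Python script; the robot and the scene stay as the last script left them, time stands still between calls to the robot, and variables do not carry over. Pictures are saved under pics/ and viewed, at most 10 in all, crops included, and the job is handed in when it is done.

```bash
ls; mkdir -p pics
cat > h.py <<'E'
import numpy as np, cv2
from station import env, effector, solver, viewer, workorder, search_frame, tip_of
def cloud(cam):
    rgb,d=viewer.read_camera(cam); i=viewer.camera_info(cam)
    h,w=d.shape; u,v=np.meshgrid(np.arange(w),np.arange(h))
    p=np.stack([u,v],-1).reshape(-1,1,2).astype(np.float64)
    n=cv2.undistortPoints(p,np.array(i["intrinsics"],float),np.array(i["dist_coeffs"],float)).reshape(h,w,2)
    c=np.stack([n[...,0]*d,-n[...,1]*d,-d],-1)
    W=c@np.array(i["rotation"]).T+np.array(i["eye"]); W[d<=0]=np.nan
    return rgb,W
E
python3 - <<'E'
from h import *
o=[]
for c in("scene","top"):
    rgb,W=cloud(c); np.savez(f"/tmp/{c}.npz",rgb=rgb,W=W)
    o.append(rgb)
    print(c,viewer.camera_info(c)["eye"])
    for f in (tip_of,):
        for n in("jig","guard","bolt_post","blank","hook","hook_prong","rest"):
            print(n,[(np.round(r["at"],3).tolist(),round(r["score"],2)) for r in f(c,n)])
cv2.imwrite("pics/scene.png",cv2.resize(o[0],(800,600))[...,::-1]);cv2.imwrite("pics/top.png",cv2.resize(o[1],(800,600))[...,::-1])
print(env.sense()["t"])
E
```

```text
pics
scene [0.9894124  0.76193039 0.94004077]
jig [([0.579, -0.026, 0.003], 0.75), ([0.7, -0.016, 0.05], 0.62), ([0.646, 0.445, -0.001], 0.15)]
guard [([0.631, -0.024, 0.092], 0.95)]
bolt_post [([0.695, -0.016, 0.052], 0.51)]
blank [([0.598, -0.034, 0.01], 0.56), ([0.491, -0.267, 0.001], 0.33)]
hook [([0.496, -0.268, 0.027], 0.81)]
hook_prong [([0.694, -0.242, 0.041], 0.94)]
rest [([0.488, -0.268, 0.003], 0.88), ([0.37, 0.101, 0.004], 0.84), ([0.27, -0.208, -0.001], 0.56)]
top [ 0.38571311 -0.00455597  1.19209866]
jig [([0.585, -0.029, -0.001], 0.96)]
guard [([0.634, -0.025, 0.088], 0.59)]
bolt_post [([0.696, -0.244, 0.042], 0.15)]
blank [([0.698, -0.24, 0.046], 0.39)]
hook [([0.495, -0.265, 0.03], 0.86), ([0.342, -0.411, 0.001], 0.53)]
hook_prong [([0.697, -0.241, 0.044], 0.56)]
rest [([0.49, -0.266, -0.0], 0.83), ([0.27, -0.21, 0.001], 0.77), ([0.369, 0.101, -0.0], 0.65)]
0.8
```

View pics/scene.png

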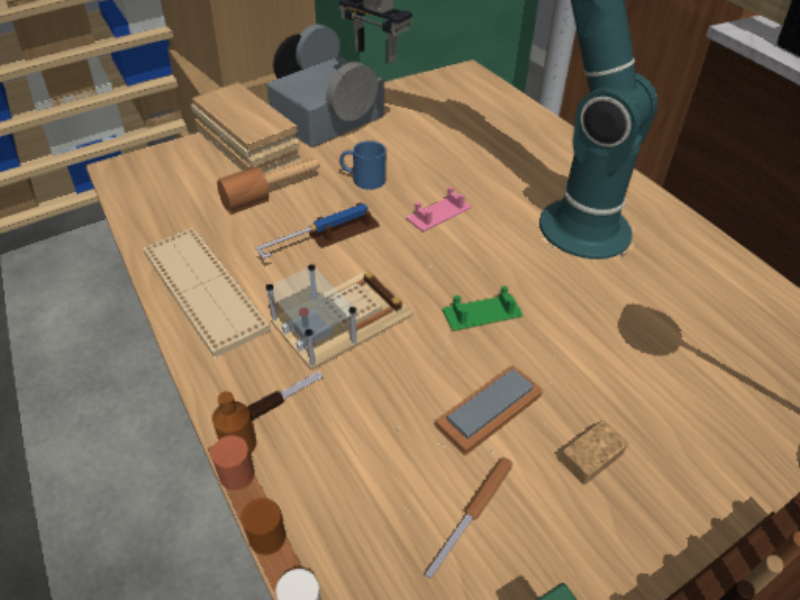

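View pics/top.png

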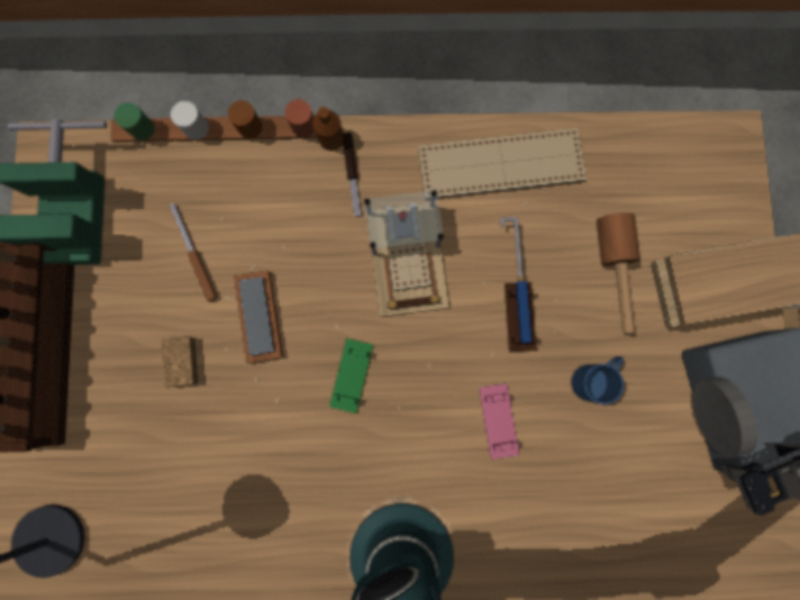

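Scene: the dark rest with the blue-handled rod is at (345,222) in the scene picture and (520,315) in the top one. The look-alikes are the green rest at (480,310) / (352,375) and the pink one at (438,212) / (498,420). Only the dark one carries the rod, so it is the one meant. The jig is at top (410,255), with the red cap at (403,215).

```bash
cat > m.py <<'E'
from h import *
def fit(P):
    c,s,a=cv2.minAreaRect((P[:,:2]*1000).astype(np.float32)); return np.round(c,1),np.round(s,1),round(a,1)
if __name__=="__main__":
  for c in("top","scene"):
    z=np.load(f"/tmp/{c}.npz"); rgb=z["rgb"].astype(int); W=z["W"]; R,G,B=rgb[...,0],rgb[...,1],rgb[...,2]
    x,y,h=W[...,0],W[...,1],W[...,2]
    blue=(B>R+50)&(B>G+25)&(x>.38)&(x<.6)&(y<-.2)&(y>-.33)&(h>.045)&(h<.056)
    P=W[blue]; v=np.linalg.svd(P[:,:2]-P[:,:2].mean(0))[2][0]
    print(c,"handle",len(P),P.mean(0).round(4),fit(P),np.degrees(np.arctan2(v[1],v[0])))
    rod=(x>.575)&(x<.73)&(y<-.2)&(y>-.33)&(h>.034)&(h<.05); P=W[rod]
    print("rod",len(P),P.max(0).round(4)); 
    for lo in(.58,.61,.64,.67,.685,.695): q=P[(P[:,0]>=lo)&(P[:,0]<lo+.012)]; print("  ",lo,q.mean(0).round(4),q[:,1].min().round(4),q[:,1].max().round(4))
    red=(R>G+40)&(R>B+40)&(x>.62)&(x<.76)&(abs(y+.02)<.05); P=W[red]
    print("red",len(P),np.median(P,0).round(4),np.argwhere(red).mean(0),np.percentile(P[:,2],[5,50,95]).round(4))
    g=(x>.46)&(x<.78)&(abs(y+.025)<.1)
    pl=W[g&(h>.006)&(h<.016)];print("base",len(pl),fit(pl))
    pl=W[g&(h>.085)&(h<.105)];print("sheet",len(pl),fit(pl), pl.mean(0))
    pl=W[g&(h>.036)&(h<.046)&(x<.58)];print("fence",len(pl),fit(pl))
    pl=W[g&(h>.026)&(h<.0335)&(x<.625)];print("blank",len(pl),fit(pl))
  z=np.load("/tmp/top.npz"); a=cv2.resize(z["rgb"][115:235,225:355],(780,720),interpolation=cv2.INTER_CUBIC)
  cv2.imwrite("pics/crop1.png",cv2.resize(a,(650,600))[...,::-1])
E
python3 m.py
```

```text
top handle 170 [ 0.4951 -0.2642  0.0491] (array([ 495.2, -264.2]), array([121.2,  15.5]), 1.8) -178.03065930730966
rod 121 [ 0.7003 -0.2257  0.0486]
   0.58 [ 0.5847 -0.2627  0.0419] -0.2668 -0.2605
   0.61 [ 0.6156 -0.2619  0.0418] -0.2663 -0.2585
   0.64 [ 0.6466 -0.2606  0.0431] -0.2638 -0.2576
   0.67 [ 0.6768 -0.2555  0.0429] -0.2616 -0.2312
   0.685 [ 0.6925 -0.2451  0.0425] -0.2625 -0.2257
   0.695 [ 0.698  -0.2447  0.0414] -0.2632 -0.2257
  return _methods._mean(a, axis=axis, dtype=dtype,
  ret = um.true_divide(
m.py:15: RuntimeWarning: Mean of empty slice.
  print("red",len(P),np.median(P,0).round(4),np.argwhere(red).mean(0),np.percentile(P[:,2],[5,50,95]).round(4))
Traceback (most recent call last):
  File "m.py", line 15, in <module>
    print("red",len(P),np.median(P,0).round(4),np.argwhere(red).mean(0),np.percentile(P[:,2],[5,50,95]).round(4))
                                                                        ~~~~~~~~~~~~~^^^^^^^^^^^^^^^^^^
IndexError: index -1 is out of bounds for axis 0 with size 0
```

```bash
python3 - <<'E'
s=open("m.py").read()
s=s.replace('red=(R>G+40)&(R>B+40)&(x>.62)&(x<.76)&(abs(y+.02)<.05); P=W[red]','red=(R>G+25)&(R>B+20)&(abs(G-B)<14)&(x>.6)&(x<.8)&(abs(y+.02)<.07)&(h>.03)\n    eye=np.array(viewer.camera_info(c)["eye"]); P=W[red]; P=eye+(P-eye)*((.073-eye[2])/(P[:,2:]-eye[2]))')
s=s.replace("lo in(.58,.61,.64,.67,.685,.695): q=P[(P[:,0]>=lo)&(P[:,0]<lo+.012)];","lo in(.58,.61,.64,.67,.685):\n      q=P[(P[:,0]>=lo)&(P[:,0]<lo+.012)]\n      if len(q):")
s=s.replace('print("red",len(P),np.median(P,0).round(4),np.argwhere(red).mean(0),np.percentile(P[:,2],[5,50,95]).round(4))','print("red",len(P),P.mean(0).round(4),np.ptp(P,0) if len(P) else 0,np.argwhere(red).mean(0))')
open("m.py","w").write(s)
E
python3 m.py 2>&1
```

```text
top handle 170 [ 0.4951 -0.2642  0.0491] (array([ 495.2, -264.2]), array([121.2,  15.5]), 1.8) -178.03065930730966
rod 121 [ 0.7003 -0.2257  0.0486]
   0.58 [ 0.5847 -0.2627  0.0419] -0.2668 -0.2605
   0.61 [ 0.6156 -0.2619  0.0418] -0.2663 -0.2585
   0.64 [ 0.6466 -0.2606  0.0431] -0.2638 -0.2576
   0.67 [ 0.6768 -0.2555  0.0429] -0.2616 -0.2312
   0.685 [ 0.6925 -0.2451  0.0425] -0.2625 -0.2257
red 16 [ 0.7007 -0.0168  0.073 ] [1.33908500e-02 9.85658362e-03 4.44089210e-16] [137.  257.5]
base 960 (array([624.6, -33.3]), array([167.7, 316.1]), 87.5)
sheet 1532 (array([684.7, -19.3]), array([107.2, 150.9]), 6.4) [ 0.68388955 -0.01867998  0.09419635]
fence 4 (array([525.1, -40.2]), array([10.4, 95.4]), 5.3)
blank 578 (array([571.9, -31.3]), array([113.4, 109.4]), 6.5)
scene handle 149 [ 0.4982 -0.2606  0.0502] (array([ 497. , -261.6]), array([125.7,  23.4]), 2.8) 1.35463433981063
rod 111 [ 0.6992 -0.2229  0.0497]
   0.58 [ 0.5869 -0.2593  0.043 ] -0.2636 -0.2548
   0.61 [ 0.6162 -0.2594  0.0427] -0.2668 -0.2565
   0.64 [ 0.6451 -0.2584  0.0432] -0.2615 -0.2564
   0.67 [ 0.6756 -0.2571  0.0437] -0.2602 -0.2548
   0.685 [ 0.6921 -0.239   0.0437] -0.2601 -0.2229
red 30 [ 0.6997 -0.0158  0.073 ] [1.66807293e-02 2.20839727e-02 2.22044605e-16] [199.3 194. ]
base 1099 (array([633.9, -24.7]), array([181.2, 293.3]), 89.0)
sheet 1492 (array([683.6, -16.4]), array([107.6, 156.1]), 6.6) [ 0.68480697 -0.01266076  0.09609958]
fence 13 (array([521.8, -30.6]), array([ 13.1, 103.7]), 4.9)
blank 404 (array([569.3, -30. ]), array([113.9, 109.9]), 3.5)
```

View pics/crop1.png

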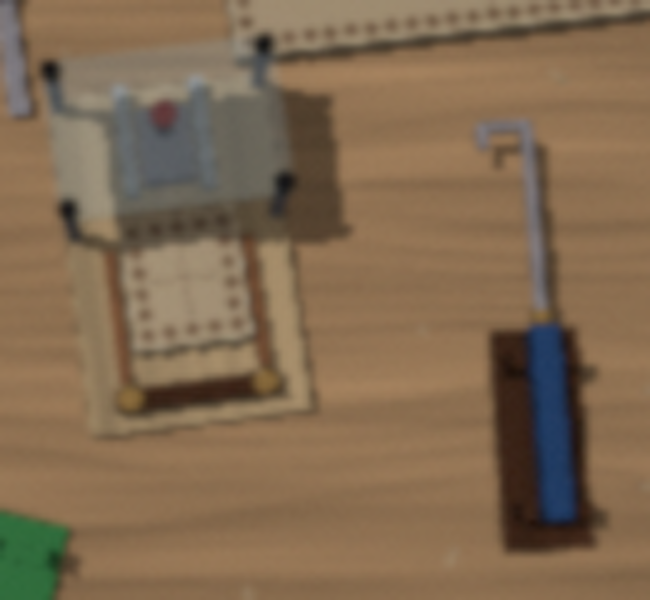

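```bash
cat >> h.py <<'E'
def yawR(t):
    c,s=np.cos(t),np.sin(t); return np.array([[c,s,0],[s,-c,0],[0,0,-1.]])
JO=np.array([.587,-.0285]); JY=np.radians(6.5)
def jig(x,y,z): # mm in jig -> world
    c,s=np.cos(JY),np.sin(JY); return np.array([JO[0]+(c*x-s*y)/1e3,JO[1]+(s*x+c*y)/1e3,z/1e3])
def tojig(p):
    c,s=np.cos(JY),np.sin(JY); d=(np.asarray(p)[...,:2]-JO)*1e3; return np.stack([c*d[...,0]+s*d[...,1],-s*d[...,0]+c*d[...,1]],-1)
E
python3 - <<'E'
from h import *
for c in("top","scene"):
    W=np.load(f"/tmp/{c}.npz")["W"]; P=W[np.isfinite(W).all(-1)]; q=tojig(P)
    for lo in range(-90,-40,6):
        m=(q[:,0]>=lo)&(q[:,0]<lo+6)&(abs(q[:,1])<75)
        k=P[m,2]*1e3; print(lo,m.sum(),k.max().round(),[ (k[(q[m,1]>=a)&(q[m,1]<a+15)].max(initial=-1)).round() for a in range(-75,75,15)])
for n,p,y in(("grasp",[.481,-.2632,.025],np.radians(1.9)),("back",jig(-195,-43,60),JY),("in",jig(-60-15,-43,41),JY),("pulled",jig(-145,-15,41),JY)):
    print(n,p,solver.inverse_kinematics(p,yawR(y)),solver.inverse_kinematics(p,yawR(y+np.pi)))
E
```

```text
-90 87 14.0 [np.float64(4.0), np.float64(2.0), np.float64(13.0), np.float64(4.0), np.float64(14.0), np.float64(12.0), np.float64(7.0), np.float64(11.0), np.float64(3.0), np.float64(9.0)]
-84 85 16.0 [np.float64(15.0), np.float64(16.0), np.float64(13.0), np.float64(13.0), np.float64(15.0), np.float64(15.0), np.float64(13.0), np.float64(15.0), np.float64(14.0), np.float64(14.0)]
-78 80 19.0 [np.float64(14.0), np.float64(14.0), np.float64(18.0), np.float64(15.0), np.float64(15.0), np.float64(19.0), np.float64(15.0), np.float64(18.0), np.float64(17.0), np.float64(13.0)]
-72 96 38.0 [np.float64(13.0), np.float64(33.0), np.float64(35.0), np.float64(30.0), np.float64(33.0), np.float64(31.0), np.float64(33.0), np.float64(38.0), np.float64(32.0), np.float64(12.0)]
-66 82 36.0 [np.float64(14.0), np.float64(36.0), np.float64(34.0), np.float64(31.0), np.float64(35.0), np.float64(32.0), np.float64(35.0), np.float64(35.0), np.float64(36.0), np.float64(14.0)]
-60 60 37.0 [np.float64(15.0), np.float64(36.0), np.float64(34.0), np.float64(34.0), np.float64(31.0), np.float64(30.0), np.float64(32.0), np
[... 2520 characters left out ...]
1  1.93546197  0.52576398  0.73786948
  1.59891597]
back [ 0.39812123 -0.09329822  0.06      ] [ 0.44318355  0.31350958 -0.33243635  2.25359048  0.17969002  0.59816797
 -1.48048605] [ 0.82496611  0.40902306 -0.7762346   2.23237076  0.46922482  0.66389271
  1.39601822]
in [ 0.51734985 -0.07971383  0.041     ] [ 0.29586759  0.49439575 -0.25469255  2.00712119  0.19549034  0.66295399
 -1.54158897] [ 0.61615227  0.58523219 -0.66397527  1.98679149  0.52575159  0.74544565
  1.31941686]
pulled [ 0.44463013 -0.05981804  0.041     ] [ 0.33022041  0.40507522 -0.31611457  2.17600595  0.22201312  0.59002863
 -1.60456224] [ 0.67859974  0.50354645 -0.73681784  2.15566573  0.54651808  0.673677
  1.24757179]
```

```bash
cat > pics_.py <<'E'
from h import *
def snap(cam,name,box):
    rgb,W=cloud(cam); np.savez(f"/tmp/{name}.npz",rgb=rgb,W=W); a,b,c,d=box
    cv2.imwrite(f"pics/{name}.png",cv2.resize(rgb[a:b,c:d],(780,585),interpolation=cv2.INTER_CUBIC)[...,::-1])
E
python3 - <<'E'
from h import *
from pics_ import snap
Y=np.radians(1.9); R=yawR(Y)
g=np.array([.496,-.2627])-.025*np.array([np.cos(Y),np.sin(Y)])
env.reach([*g,.17],R); env.movel([*g,.027],R,rate=.12)
s=env.sense(); print(s["ee_pos"],s["wrist_force"],s["t"])
effector.grasp(50); s=env.sense(); print(s["gripper_width"],s["grasp_force"],s["ee_pos"],s["wrist_force"],s["t"])
env.movel([*g,.062],R,rate=.06); env.pause(.2); s=env.sense(); print(s["gripper_width"],s["wrist_force"],s["moment"],s["t"])
snap("scene","lift",(110,200,150,270))
z=np.load("/tmp/lift.npz");W=z["W"];m=(W[...,0]>.56)&(W[...,0]<.75)&(W[...,1]<-.2)&(W[...,1]>-.33)&(W[...,2]>.06)&(W[...,2]<.1)
P=W[m]; print(len(P),P.max(0))
for lo in np.arange(.57,.71,.02):
    q=P[(P[:,0]>=lo)&(P[:,0]<lo+.02)]
    if len(q): print(lo.round(2),q.mean(0).round(4))
E
```

```text
[ 0.47157135 -0.26380792  0.02768038] [0.27015562 0.3392892  0.32178124] 3.75
0.018043944402152214 49.90612506866455 [ 0.47100286 -0.26360351  0.02700616] [ 0.18876236 -0.6519321  -0.07437839] 4.875
0.018471842851666878 [-0.37664599  0.56176784 -1.9748556 ] [0.03528878 0.16461205 0.05020005] 5.8083
132 [ 0.69865201 -0.2247212   0.08082879]
0.57 [ 0.5796 -0.259   0.0738]
0.59 [ 0.6004 -0.259   0.0734]
0.61 [ 0.6206 -0.2593  0.0716]
0.63 [ 0.6398 -0.2586  0.0714]
0.65 [ 0.6598 -0.2587  0.0709]
0.67 [ 0.6815 -0.2482  0.0698]
0.69 [ 0.6947 -0.2433  0.0695]
```

View pics/lift.png

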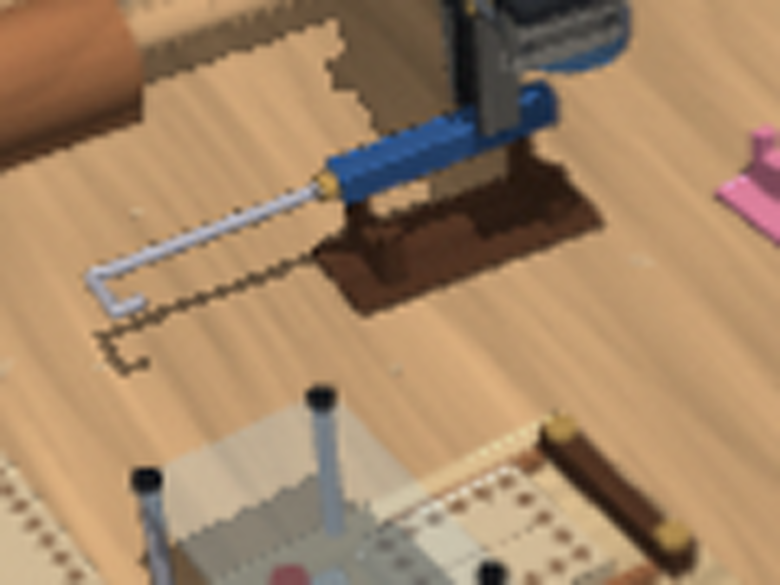

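The rod is held and drooping about 2°, so I'll pitch the tool to level it. Next I'll go round to the jig's front, lower, and check before entering.

```bash
cat >> h.py <<'E'
from scipy.spatial.transform import Rotation as Rn
def pR(t,p=np.radians(2.0)): # yaw t, nose up p
    return Rn.from_rotvec(-p*np.array([-np.sin(t),np.cos(t),0])).as_matrix()@yawR(t)
def rod(x,y,z): return jig(x-25,y,z-13)   # hook origin (mm, jig; z of rod centre) -> TCP
E
python3 - <<'E'
from h import *
from pics_ import snap
Y=np.radians(1.9)
s=env.sense(); p=s["ee_pos"].copy() if hasattr(s["ee_pos"],"copy") else np.array(s["ee_pos"])
p=np.array(p); 
env.movel([p[0],p[1],.115],pR(Y),rate=.1)
env.reach(rod(-175,-45,128),pR(JY))
env.movel(rod(-175,-45,58),pR(JY),rate=.12); env.pause(.2)
s=env.sense(); print(s["ee_pos"],rod(-175,-45,58),s["wrist_force"],s["t"])
print("post",tojig([.700,-.0165]))
for c,b in(("top",(120,216,210,338)),("scene",(150,240,150,270))):
    snap(c,"ent_"+c,b)
    W=np.load(f"/tmp/ent_{c}.npz")["W"]; q=tojig(W)
    m=(q[...,0]>-100)&(q[...,0]<42)&(q[...,1]>-75)&(q[...,1]<20)&(W[...,2]>.048)&(W[...,2]<.075)
    for lo in range(-110,40,15):
        k=m&(q[...,0]>=lo)&(q[...,0]<lo+15)
        if k.any(): print(lo,k.sum(),q[k].mean(0).round(1),q[k][:,1].max().round(1),(W[k][:,2].mean()*1e3).round(1))
    print("max x",q[m][:,0].max(),[ (np.round(tojig(r["at"]),1),np.round(r["at"][2],3),round(r["score"],2)) for r in tip_of(c,"hook_prong")])
E
```

```text
[ 0.39402205 -0.09610556  0.0456643 ] [ 0.39337977 -0.09585138  0.045     ] [-0.68378966  0.1318014  -1.9730815 ] 8.2417
post [113.63205826  -0.86910089]
-110 3 [-97.9 -48.8] -45.6 61.5
-95 11 [-87.6 -48.2] -44.6 62.0
-80 12 [-73.1 -48.9] -45.1 60.1
-65 11 [-57.1 -48.8] -45.4 60.2
-50 12 [-43.3 -49.2] -45.9 61.6
-35 11 [-27.  -49.5] -45.6 60.2
-20 11 [-13.4 -49.9] -47.0 60.8
-5 12 [  2.1 -50. ] -46.1 61.1
10 31 [ 19.7 -35.5] -16.8 61.3
25 12 [ 27.1 -35.5] -17.3 60.8
max x 29.13547709387631 [(array([ 27. , -33.2]), np.float64(0.06), 0.45)]
-110 4 [-96.4 -43.1] -40.6 64.2
-95 11 [-87.5 -43. ] -38.9 62.3
-80 13 [-72.4 -44.2] -41.1 62.1
-65 9 [-58.1 -44.1] -40.9 62.2
-50 11 [-43.6 -45.6] -42.5 61.4
-35 12 [-28.2 -45.1] -41.0 62.4
-20 13 [-12.6 -44.8] -41.2 62.3
-5 13 [  3.1 -41.5] -15.8 61.0
10 26 [ 18.4 -32.4] -13.8 61.8
25 5 [ 25.6 -34.1] -19.3 63.9
max x 26.071527045123513 [(array([ 23.4, -32.7]), np.float64(0.058), 0.9)]
```

View pics/ent_scene.png

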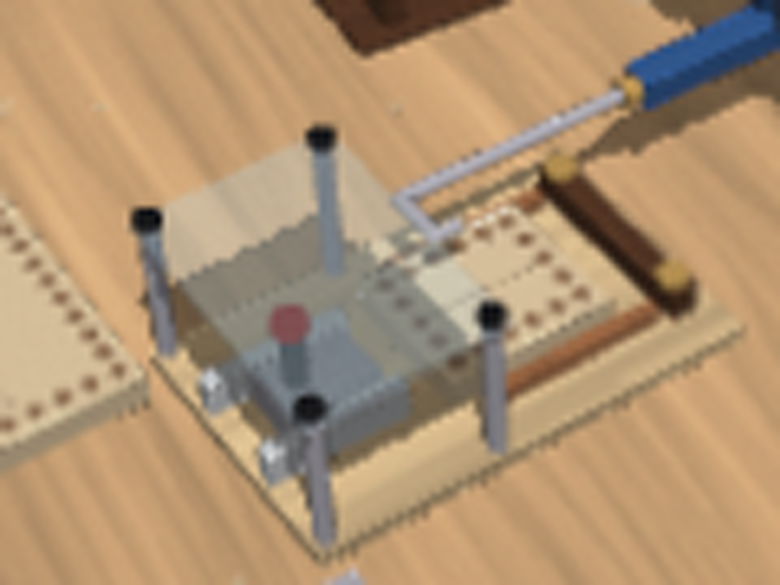

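```bash
cat >> h.py <<'E'
def F():
    return np.mean([np.array(env.sense()["wrist_force"]) for _ in range(1)],0)
def go(a,b,step,rate,lim,F0):
    a,b=np.array(a,float),np.array(b,float); n=max(1,int(np.ceil(np.linalg.norm(b-a)/step)))
    for k in range(1,n+1):
        q=a+(b-a)*k/n; env.movel(rod(*q),pR(JY),rate=rate); f=F()-F0
        if np.linalg.norm(f)>lim: print("STOP",q,f); return q
    print("ok",b,f); return b
E
python3 - <<'E'
from h import *
from pics_ import snap
F0=F(); print(F0)
q=go([-175,-45,58],[-58,-45,58],30,.12,3.5,F0)
if q[0]==-58:
    q=go(q,[-58,-14.5,58],6,.08,3,F0)
env.pause(.1); print(F()-F0,env.sense()["t"])
snap("scene","in_scene",(170,227,155,231)); rgb,_=viewer.read_camera("top")
a=cv2.imread("pics/in_scene.png"); b=cv2.resize(rgb[125:173,225:289],(400,300),interpolation=cv2.INTER_CUBIC)[...,::-1]
cv2.imwrite("pics/in2.png",np.hstack([cv2.resize(a,(400,300)),b]))
E
```

```text
[ 0.68674608 -0.06529782 -2.35777513]
ok [-58. -45.  58.] [-0.1812962   0.35651131  0.1476844 ]
ok [-58.  -14.5  58. ] [-0.24375587 -0.19958548  0.12425938]
[-0.26875086 -0.36311758  0.03936945] 11.6083
```

View pics/in2.png

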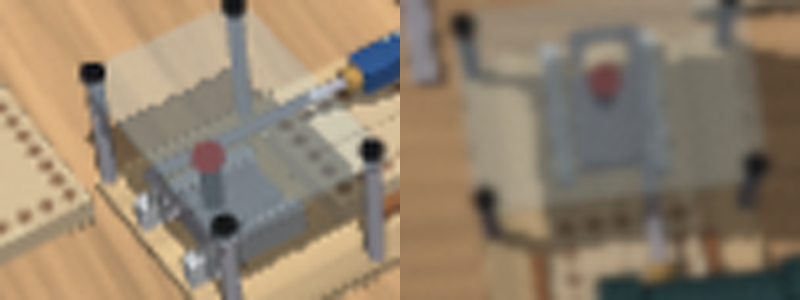

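Run:
```python
from h import *
for c in("top","scene"):
    rgb,W=cloud(c); i=viewer.camera_info(c); eye=np.array(i["eye"]); r=rgb.astype(int)
    # rays -> plane z
    def at(z): return tojig(eye+(W-eye)*((z-eye[2])/(W[...,2:]-eye[2])))
    red=(r[...,0]>r[...,1]+25)&(r[...,0]>r[...,2]+20)&(abs(r[...,1]-r[...,2])<14)
    q=at(.073); k=red&(abs(q[...,0]-113)<25)&(abs(q[...,1])<25); print(c,"cap",q[k].mean(0).round(1),k.sum())
    q=at(.060); sel=(abs(q[...,0]-(90 if c=="top" else 20))<70)
    # rod: brightness profile vs y in strips
    g=r.sum(-1)
    for x0 in ((20,28,36) if c=="top" else (20,28,36))+(60,75,90):
        k=(abs(q[...,0]-x0)<4)&(q[...,1]>-40)&(q[...,1]<2); o=np.argsort(q[k][:,1]); 
        print(x0,list(zip(q[k][o][:,1].round().astype(int).tolist(),g[k][o].tolist()))[::3 if c=="scene" else 2])
```

```text
top cap [114.   -0.4] 18
20 [(-40, 310), (-36, 397), (-33, 411), (-32, 385), (-30, 337), (-27, 289), (-26, 274), (-23, 344), (-19, 374), (-16, 408), (-13, 413), (-10, 425), (-7, 456), (-4, 463), (-3, 424), (0, 448)]
28 [(-37, 280), (-34, 282), (-31, 235), (-28, 212), (-25, 240), (-24, 354), (-21, 332), (-18, 370), (-17, 412), (-14, 404), (-11, 369), (-8, 347), (-4, 433), (-1, 427)]
36 [(-39, 262), (-38, 263), (-35, 269), (-32, 218), (-31, 245), (-28, 243), (-25, 247), (-22, 268), (-19, 340), (-15, 370), (-12, 323), (-9, 250), (-8, 290), (-6, 256), (-2, 231), (1, 223)]
60 [(-39, 326), (-36, 333), (-35, 319), (-32, 329), (-29, 320), (-28, 317), (-25, 317), (-22, 309), (-19, 312), (-16, 317), (-12, 325), (-9, 331), (-8, 314), (-6, 331), (-3, 334), (-2, 323), (1, 327)]
75 [(-37, 331), (-34, 324), (-31, 319), (-28, 332), (-24, 338), (-23, 341), (-21, 329), (-18, 316), (-17, 308), (-14, 297), (-11, 301), (-8, 309), (-5, 310), (-1, 319), (2, 321)]
90 [(-40, 326), (-36, 328), (-35, 330), (-33, 335), (-30, 340), (-29, 356), (-26, 354), (-23, 331), (-19, 319), (-16, 313), (-13, 312), (-10, 314), (-7, 312), (-6, 315), (-3, 318), (0, 317)]
scene cap [1.132e+02 1.000e-01] 29
20 [(-39, 474), (-35, 482), (-31, 524), (-28, 559), (-22, 508), (-19, 536), (-15, 529), (-12, 397), (-7, 240), (-3, 240), (0, 331)]
28 [(-39, 514), (-33, 531), (-28, 583), (-22, 570), (-17, 573), (-12, 491), (-7, 330), (-1, 438)]
36 [(-38, 518), (-33, 535), (-28, 586), (-21, 504), (-15, 552), (-12, 437), (-8, 379), (-3, 451), (0, 489)]
60 [(-38, 372), (-33, 370), (-30, 404), (-26, 409), (-21, 391), (-17, 403), (-14, 394), (-10, 378), (-5, 352), (-2, 367), (2, 401)]
75 [(-38, 372), (-35, 367), (-31, 393), (-26, 400), (-21, 392), (-16, 404), (-10, 379), (-5, 394), (0, 397)]
90 [(-40, 380), (-35, 378), (-29, 409), (-24, 406), (-21, 396), (-17, 403), (-12, 394), (-9, 400), (-5, 419), (-2, 429)]
```

Run:
```python
from h import *
ax=np.array([np.cos(JY),np.sin(JY),0]); ay=np.array([-np.sin(JY),np.cos(JY),0])
go([-58,-14.5,58],[-58,-13.5,58],6,.05,3,F()); F0=F()
x=-58.; last=None
while x>-145:
    st=3 if x>-100 else (.5 if (last is None or last<6) else .25)
    x-=st; env.movel(rod(x,-13.5,58),pR(JY),rate=.05 if st==3 else .02); env.pause(.03)
    f=F()-F0; last=f@ax
    if st==3 or last>5.5 or int(x*2)%4==0: print(round(x,2),round(last,1),round(f@ay,1),round(f[2],1),round(env.sense()["t"],2))
    if last>12 or abs(f@ay)>6 or abs(f[2])>6: break
    if env.sense()["t"]>35: break
print(x,last,F()-F0); np.save("/tmp/st.npy",np.r_[x,F0])
```

```text
ok [-58.  -13.5  58. ] [ 0.48361672 -0.34804979 -0.12241218]
-61.0 0.4 -0.6 0.3 12.34
-64.0 0.6 -0.5 -0.7 12.62
-67.0 -0.1 -0.5 0.5 12.91
-70.0 0.8 0.2 0.6 13.19
-73.0 0.6 -0.0 -0.8 13.47
-76.0 0.8 0.1 0.1 13.76
-79.0 3.7 0.9 0.5 14.04
-82.0 2.6 0.1 0.6 14.32
-85.0 3.2 0.4 0.4 14.61
-88.0 2.2 -0.8 0.4 14.89
-91.0 2.6 0.1 -0.3 15.18
-94.0 1.8 -0.5 0.4 15.46
-97.0 3.0 0.7 -0.4 15.74
-100.0 2.6 -0.0 -0.4 16.02
-102.0 4.1 0.5 -1.0 17.16
-104.0 3.9 -0.2 -0.8 18.29
-106.0 3.1 0.4 -1.2 19.43
-108.0 2.9 1.2 -0.7 20.56
-110.0 3.4 -0.6 -0.7 21.69
-112.0 4.3 -0.3 -0.3 22.82
-114.0 3.9 0.4 -0.6 23.96
-116.0 3.6 0.8 0.2 25.09
-118.0 3.8 1.0 -1.0 26.23
-120.0 3.4 0.3 -0.5 27.36
-122.0 4.4 1.1 -0.4 28.49
-122.5 5.7 0.1 -0.7 28.77
-123.5 6.4 1.0 -0.2 29.34
-123.75 6.7 -0.1 -0.9 29.62
-124.0 6.7 -0.3 -1.5 29.91
-124.25 8.0 -0.3 -1.0 30.19
-124.5 7.9 1.3 -0.4 30.48
-124.75 9.0 0.4 -1.0 30.76
-125.0 8.9 1.0 0.3 31.04
-125.25 9.0 0.4 -1.2 31.32
-125.5 9.8 0.2 -1.1 31.61
-125.75 10.3 0.7 -0.9 31.89
-126.0 10.9 0.5 -0.6 32.17
-126.25 11.7 1.0 -0.9 32.46
-126.5 11.7 0.2 -0.3 32.74
-126.75 11.4 0.8 -0.4 33.02
-127.0 11.9 -0.2 -0.8 33.31
-127.25 11.5 0.8 -1.7 33.59
-127.5 12.4 1.1 -2.2 33.88
-127.5 12.435137299848657 [12.23123065  2.49578395 -2.20710313]
```

Run:
```python
from h import *
ax=np.array([np.cos(JY),np.sin(JY),0]); st=np.load("/tmp/st.npy"); x=st[0]; F0=st[1:]
def fx():
    v=[]
    for _ in range(4): v.append((F()-F0)@ax); env.pause(.04)
    return np.mean(v)
f=fx(); print(x,f)
while f<14.6 and env.sense()["t"]<42:
    x-=.7 if f<13.5 else .4; env.movel(rod(x,-13.5,58),pR(JY),rate=.02); f=fx(); print(round(x,2),round(f,2))
for _ in range(5): env.pause(.16); print("hold",round(fx(),2))
s=env.sense(); print(s["t"],s["ee_pos"],rod(x,-13.5,58),s["gripper_width"]); np.save("/tmp/st.npy",np.r_[x,F0])
from pics_ import snap
snap("scene","pulled",(170,230,155,235))
rgb,_=viewer.read_camera("top");a=cv2.imread("pics/pulled.png"); b=cv2.resize(rgb[125:185,225:305],(400,300),interpolation=cv2.INTER_CUBIC)[...,::-1]
cv2.imwrite("pics/pulled2.png",np.hstack([cv2.resize(a,(400,300)),b]))
```

```text
-127.5 12.245308444507492
-128.2 13.47
-128.9 14.57
-129.3 14.78
hold 14.81
hold 15.23
hold 15.24
hold 15.24
hold 15.03
36.9167 [ 0.44240844 -0.05867262  0.04707193] [ 0.43522011 -0.05938048  0.045     ] 0.017914205969542046
```

View pics/pulled2.png

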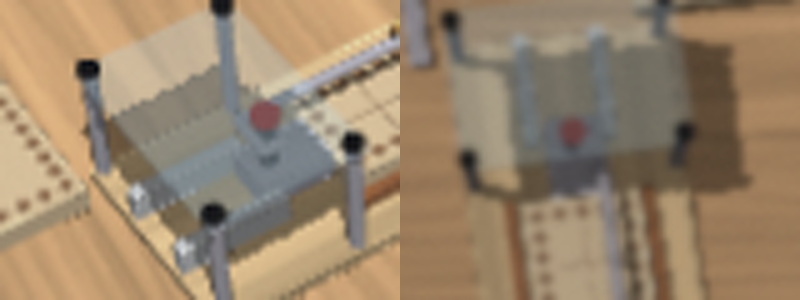

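Run:
```python
from h import *
from pics_ import snap
st=np.load("/tmp/st.npy"); x=st[0]; F0=st[1:]
env.movel(rod(x+9,-13.5,58),pR(JY),rate=.05); print(F()-F0)
q=go([x+9,-13.5,58],[-102.5,-13.5,58],9,.08,5,F0)
q=go(q,[-102.5,-45,58],8,.08,3.5,F0)
if q[1]==-45:
    q=go(q,[-178,-45,58],40,.15,4,F0)
    env.movel(rod(-178,-45,128),pR(JY),rate=.15)
    Y=np.radians(1.9); g=np.array([.496,-.2627])-.025*np.array([np.cos(Y),np.sin(Y)])
    env.reach([*g,.115],pR(Y)); env.movel([*g,.062],pR(Y),rate=.1); env.pause(.2)
    s=env.sense(); print(s["ee_pos"],g,s["wrist_force"],s["t"])
    for c in("scene","top"):
        rgb,W=cloud(c)
        m=(W[...,0]>.56)&(W[...,0]<.75)&(W[...,1]<-.2)&(W[...,1]>-.33)&(W[...,2]>.06)&(W[...,2]<.1)
        P=W[m]; print(c,len(P),P.max(0))
        for lo in np.arange(.57,.71,.025):
            k=P[(P[:,0]>=lo)&(P[:,0]<lo+.025)]
            if len(k): print(lo.round(3),k.mean(0).round(4))
```

```text
[ 1.537613   -0.04293798 -1.18119662]
ok [-102.5  -13.5   58. ] [-0.63984065 -0.0888011   0.03460844]
ok [-102.5  -45.    58. ] [-0.05868223 -0.43586861 -0.27645667]
ok [-178.  -45.   58.] [-0.02713238 -0.93170504 -0.23157613]
[ 0.47152583 -0.26379285  0.06274489] [ 0.47101374 -0.26352888] [ 0.73685787 -0.359361   -1.86260775] 41.9333
scene 135 [ 0.69967147 -0.22312632  0.08773834]
0.57 [ 0.5834 -0.2593  0.079 ]
0.595 [ 0.6074 -0.2587  0.0795]
0.62 [ 0.6309 -0.2592  0.0788]
0.645 [ 0.6575 -0.2585  0.079 ]
0.67 [ 0.6854 -0.2466  0.0794]
0.695 [ 0.6974 -0.2421  0.0794]
top 151 [ 0.70048076 -0.22767174  0.0861864 ]
0.57 [ 0.5828 -0.2622  0.0779]
0.595 [ 0.6071 -0.2621  0.0782]
0.62 [ 0.6326 -0.2617  0.0769]
0.645 [ 0.6557 -0.2613  0.0789]
0.67 [ 0.6867 -0.2486  0.0773]
0.695 [ 0.6976 -0.2471  0.0774]
```

Run:
```python
from h import *
from pics_ import snap
Y=np.radians(1.9); g=np.array([.496,-.2627])-.025*np.array([np.cos(Y),np.sin(Y)])
F0=F()
for z in(.045,.036,.031,.029,.0275):
    env.movel([*g,z],pR(Y),rate=.06); f=F()-F0; print(z,f.round(1))
    if f[2]>4: break
effector.release(); env.pause(.2); env.movel([*g,.2],yawR(Y),rate=.15); env.pause(.2); print(env.sense()["t"],env.sense()["wrist_force"])
snap("top","fin",(115,235,195,355))
for c in("scene","top"):
    rgb,W=cloud(c); r=rgb.astype(int)
    m=(W[...,0]>.56)&(W[...,0]<.75)&(W[...,1]<-.2)&(W[...,1]>-.33)&(W[...,2]>.034)&(W[...,2]<.1); P=W[m]; print(c,len(P),P.max(0))
    print([(lo,P[(P[:,0]>=lo)&(P[:,0]<lo+.02)].mean(0).round(4).tolist()) for lo in(.58,.64,.68)])
    eye=np.array(viewer.camera_info(c)["eye"]); q=tojig(eye+(W-eye)*((.073-eye[2])/(W[...,2:]-eye[2])))
    red=(r[...,0]>r[...,1]+25)&(r[...,0]>r[...,2]+20)&(abs(r[...,1]-r[...,2])<14)&(abs(q[...,0]-90)<50)&(abs(q[...,1])<25); print("cap",q[red].mean(0))
```

```text
0.045 [-0.6 -0.1 -1.2]
0.036 [ 0.6  0.6 -1. ]
0.031 [-0.1 -0.1 -2.4]
0.029 [ 0.  -0.8 -1.8]
0.0275 [ 0.5 -0.1 -1.5]
46.3667 [ 0.89330987 -0.0734531  -0.04397832]
scene 127 [ 0.69921712 -0.22457965  0.05371234]
[(0.58, [0.59, -0.2596, 0.0429]), (0.64, [0.6496, -0.2587, 0.0433]), (0.68, [0.6908, -0.2434, 0.0433])]
cap [67.71699798  0.11254369]
top 142 [ 0.69947239 -0.22821379  0.04904486]
[(0.58, [0.5914, -0.2622, 0.043]), (0.64, [0.6496, -0.2616, 0.0426]), (0.68, [0.6912, -0.2466, 0.0422])]
cap [6.87756238e+01 6.42951652e-03]
```

View pics/fin.png

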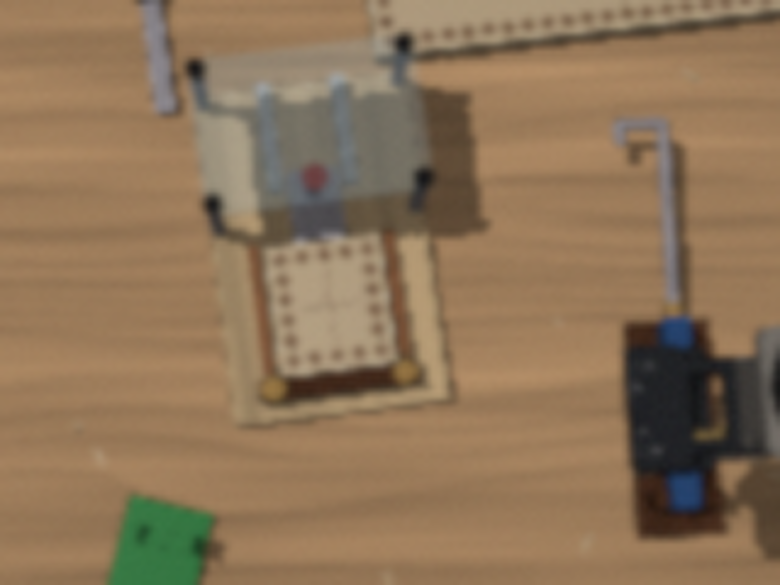

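The final picture shows the blank against the fence (330,375), with the bolt nose on the blank and the red cap at (314,178). The rod lies level in the dark rest (675,410), and the gripper is clear above it.

```bash
python3 -c "
from h import *
print(workorder.finish_job())"
```

```text
the job is handed in; nothing more can be done
None
```

The job is handed in: the bolt was drawn about 45 mm until the blank was home against the fence, held there at about 15 N for over a second, and the rod is back in its rest within about 1 mm of where it started; no verdict was returned.

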